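# Slide a test strip out of the kiln setter and lay it on the plaster slab

## Task

The long test strip lies in one channel of the raised kiln setter, where fingers cannot get at its sides. Push it along its channel towards the robot until about a third of its length overhangs the setter's front edge, then take it by the overhanging end, lift it and lay it flat, glaze up, in the middle of the plaster slab without dropping it, and let go. Leave the short tile in the other channel where it is.

Things in the scene. Friction and masses are not known exactly. Their poses are not given: they have to be found in the camera images.
- strip_center (a point): Centre (half-way up) of the long test strip: loose flat fired-clay tile 120 mm long (x), 52 wide (y), 8 thick (z), 85 g, brown clay with a white glazed panel on top, small hole at its far end. Lies flat and lengthwise in either channel of the setter, its x axis along the channel (within 3 degrees), away from the robot. Slides easily; tips off if more than half overhangs.
- square_center (a point): Centre (half-way up) of the short tile: same clay, white glaze and thickness as the strip but only 54 mm long (x) and 52 mm wide (y); loose, lying in the setter's other channel. To be left where it is.
- setter_edge (a point): Middle of the front edge of the fixed kiln setter, at channel floor level, 60 mm above the table. x runs along the channels away from the robot, y left, z up. Pale slab on four props, from x = 0 (front edge) to 200 mm, 166 mm wide. Two channels 65 mm wide, open at both ends, centre lines y = +38.5 and -38.5 mm; the ribs beside them are 12 mm wide, 10 mm high. Free space in front.
- slab_top (a point): Centre of the top face of the fixed plaster slab: a plain white block, 190 mm (x) by 150 mm (y), lying on the table to the right of the setter; its top is 25 mm above the table.

How it is judged:
By the outcome, as a careful person would: the job done as asked, in the order asked, and still so for the second after the job is handed in, with the robot touching nothing.
It also fails if it takes over 51 s, if anything falls off the work surface, if the arm or the gripper's body presses on something with over 40 N, if the wrist force passes 120 N, or if a joint passes its speed limit or range.

## Robot

A 6-joint arm with a two-finger parallel gripper is mounted at the origin on a cart in front of the work surface, level with it; the furniture and walls round the work are solid. World frame = base frame: x ahead of the robot, y to its left, z up, the work surface at z = 0. Lengths are in mm, angles in rad, forces in N, time in s.
With the tool pointing down it reaches from about 350 to 875 mm from the base axis. Payload 15.5 kg.
Tool frame: the origin (TCP) lies between the finger pads; the fingertips stand 8 mm ahead of it and the grasp point (between the pads) lies 11 mm behind it (ctrl.tip_extent is the distance from the TCP to the fingertips, in mm); z points along the fingers, y is the direction in which the jaws open and shut (so a half turn about z gives the same grasp; the last joint's range is limited). The gripper opens to 85 mm and grips with 20 to 120 N. Pads are 22 mm wide; open, the fingers measure 114 mm over their backs; the gripper's body (76 mm by 85 mm) begins 54 mm behind the grasp point. The pads swing forward as they close: fully open they stand 13 mm farther back than shut.
Start: joints at [1.192, 0.494, 1.345, -0, 1.302, -0.096], TCP at [174.399, 600.176, 239.277] pointing down, gripper open.
Joint ranges: [-2.91, 2.91], [-0.82, 2.16], [0.22, 2.67], [-1.22, 4.37], [0.12, 2.79], [-3.08, 3.08]. Speed limits (rad/s): [1.89, 1.89, 2.57, 3.01, 3.01, 3.01].

## Interface

Orientations are given as a rotation vector (axis times angle).
In Python, from workcell import readout, vision, order, ctrl gives the robot as it stands. The module is installed in compiled form; this text tells all that it offers.
- The arm moves only by the tool apply_moves, never from a script. Its argument "motion" is a list of rows, each a list of 5 numbers: the shift along the tool's x, y, z each as a share of 0.025 m, from -1 to 1, then the turn about the tool's z as a share of 0.08 rad, from -1 to 1, then the finger opening in mm, from 0 to 85.4. A call has 1 to 20 rows; each row shifts and turns the commanded pose from where the row before left it, along the tool's axes as they then stand; what a row does not reach is not made up. A row lasts 1/10 s, in which the tool goes at most 50 mm and 8.59 degrees, less where a joint would pass 70% of its speed; a pose out of reach is approached as far as the arm can. A call with a number of a shift or a turn outside -1 to 1 is refused whole. A call with a gripper value outside its range is refused whole. The fingers move at their own pace and stop on an object; the grip force is fixed at half the most. Time passes only in rows, so rows that do not move let the fingers close. It gives the time, the measured TCP pose, the force and the opening at its end, in the units of the state.
- readout.sense(): the state, without advancing time (a new reading comes with each control period).
- vision.snapshot(name): name is "side" or "top"; returns a dict with "color" (384x512x3 uint8, blue, green, red), "camera_matrix" (3x3 intrinsics, pixels), "dist" ([k1, k2, p1, p2, k3] as OpenCV has them; the pictures are not rectified), "extrinsics" (4x4, takes a point from camera to world coordinates). Camera axes: x right, y down, z forward; pixel columns grow to the right and rows downward; lengths in mm; the calibration is good to about 2 mm. A picture is of the moment at which its call begins. There is no depth.
- order.finish_job(): hands the job in, once; it reports no verdict.
The state is a dict: "time": time; "joint_positions": joint angles; "joint_velocities": joint speeds; "tau": joint torques, N m; "eef_pos": TCP position; "orientation": TCP orientation; "force": force on the tool from outside, world axes, zero at the start; "ft_torque": the same for the moment, N m; "width": opening from 0.0 (shut) to 1.0 (fully open).
Only numpy, scipy, OpenCV 4.12 (cv2) and the standard library are available. Lean on these libraries where they do the work, as an engineer would, in place of code of your own. Each camera call takes 0.05 s, during which the arm holds its last target. There are 200 camera calls.

## Working session

There is one attempt and no reset: what is moved stays moved. The work goes in short steps, Python scripts to look and compute and a tool call to move; the robot and the scene stay as the last step left them, time stands still between calls to the robot, and variables do not carry over. Pictures are saved under pics/ and viewed, about 8 in all and at most 12, crops included, and the job is handed in when it is done.

Besides the shell and the picture viewer there is one more tool, called after "Emit:" by a JSON object that holds its "method" and its "body", one argument or row to a line. apply_moves: Moves the arm, as the interface text tells. Its arguments: {"type":"object","properties":{"motion":{"type":"array","items":{"type":"array","items":{"type":"number"}}}},"required":["motion"]}

```bash
mkdir -p pics; cat > h.py <<'E'
import numpy as np, cv2
from workcell import readout, vision, order, ctrl
from scipy.spatial.transform import Rotation as R
def snap(n,save=None):
    s=vision.snapshot(n)
    if save: cv2.imwrite('pics/'+save,s['color'])
    return s
def ray(s,uv,z):
    uv=np.array(uv,float).reshape(-1,1,2)
    p=cv2.undistortPoints(uv,np.array(s['camera_matrix']),np.array(s['dist'])).reshape(-1,2)
    E=np.array(s['extrinsics']);d=np.c_[p,np.ones(len(p))]@E[:3,:3].T
    o=E[:3,3];return o+d*((z-o[2])/d[:,2:3])
def proj(s,P):
    E=np.linalg.inv(np.array(s['extrinsics']))
    return cv2.projectPoints(np.array(P,float).reshape(-1,1,3),cv2.Rodrigues(E[:3,:3])[0],E[:3,3],np.array(s['camera_matrix']),np.array(s['dist']))[0].reshape(-1,2)
E
python3 - <<'E'
from h import *
a=snap('top','top0.png');b=snap('side','side0.png')
st=readout.sense();print(st)
print(R.from_rotvec(st['orientation']).as_matrix().round(3),ctrl.tip_extent)
for s in(a,b):print(np.round(s['extrinsics'],3))
E
```

```text
{'time': 0.1, 'joint_positions': array([ 1.19251498e+00,  4.94167830e-01,  1.34607119e+00, -3.65869533e-05,
        1.30253235e+00, -9.54958074e-02]), 'joint_velocities': array([-0.00149032,  0.00014972, -0.00355997,  0.00129543, -0.00055793,
       -0.00050951]), 'tau': array([ 3.73168528e-03, -8.83593535e+01, -3.84563720e+01,  3.88222115e-04,
        5.16579006e-03,  5.92507513e-05]), 'eef_pos': array([174.27821967, 599.86734764, 238.73011318]), 'orientation': array([-4.42670573e-01, -3.11000343e+00,  1.81268340e-03]), 'force': array([-0.60248984, -0.56941211,  1.05633435]), 'ft_torque': array([-0.00634226,  0.06628137, -0.00194852]), 'width': 0.999758569808159}
[[-0.96   0.279 -0.   ]
 [ 0.279  0.96  -0.001]
 [ 0.    -0.001 -1.   ]] 8.0
[[ 5.00000e-03 -9.96000e-01  8.70000e-02  4.78310e+02]
 [-9.99000e-01 -8.00000e-03 -3.10000e-02 -1.09453e+02]
 [ 3.20000e-02 -8.70000e-02 -9.96000e-01  9.42046e+02]
 [ 0.00000e+00  0.00000e+00  0.00000e+00  1.00000e+00]]
[[ 1.00000e+00  1.50000e-02  2.00000e-03  5.32292e+02]
 [ 7.00000e-03 -5.89000e-01  8.08000e-01 -8.32430e+02]
 [ 1.30000e-02 -8.08000e-01 -5.89000e-01  5.85454e+02]
 [ 0.00000e+00  0.00000e+00  0.00000e+00  1.00000e+00]]
```

View pics/top0.png

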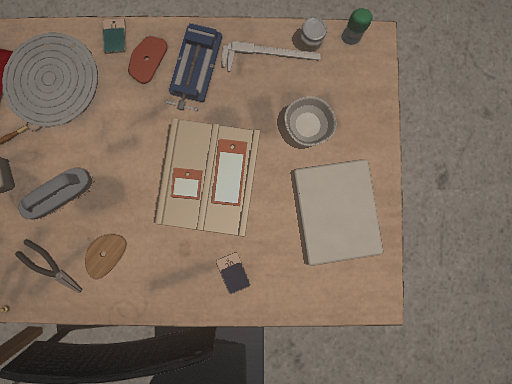

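View pics/side0.png

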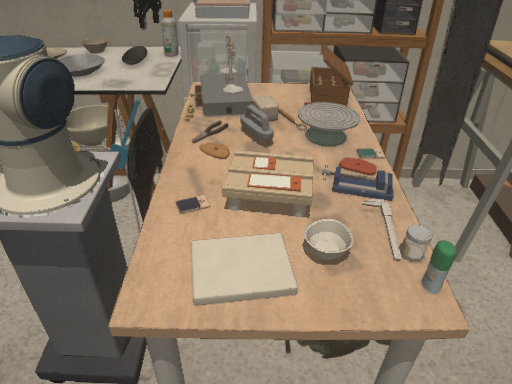

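The top view shows the setter spanning about (175,120)-(258,130)-(243,236)-(156,223). The strip is in its right channel at about (230,172), the short tile is at (187,184) in the left channel, and the slab is at (338,212). The side view agrees. Next I measure.

```bash
cat > m.py <<'E'
from h import *
def measure(s,crop=None,zt=68,verbose=1):
    im=s['color'];hsv=cv2.cvtColor(im,cv2.COLOR_BGR2HSV);h,S,v=cv2.split(hsv)
    red=((h<12)&(S>120)&(v>70)).astype(np.uint8)
    out=[]
    cs,_=cv2.findContours(cv2.morphologyEx(red,cv2.MORPH_CLOSE,np.ones((3,3))),cv2.RETR_EXTERNAL,cv2.CHAIN_APPROX_NONE)
    for c in cs:
        if cv2.contourArea(c)<150: continue
        P=ray(s,c.reshape(-1,2),zt)[:,:2].astype(np.float32)
        (cx,cy),(w,hh),a=cv2.minAreaRect(P)
        B=cv2.boxPoints(((cx,cy),(w,hh),a))
        e=B[1]-B[0] if np.linalg.norm(B[1]-B[0])>np.linalg.norm(B[2]-B[1]) else B[2]-B[1]
        if e[0]<0:e=-e
        out.append((cx,cy,max(w,hh),min(w,hh),np.degrees(np.arctan2(e[1],e[0])),cv2.boundingRect(c)))
    return out
E
python3 - <<'E'
from m import *
for n in('top','side'):
    s=snap(n)
    for o in measure(s): print(n,np.round(o[:5],1),o[5])
    im=s['color']
    for p in ([(185,150),(225,220),(330,200),(100,300),(285,200),(310,240)] if n=='top' else [(240,265),(230,160),(235,190),(170,250),(265,194)]):print(p,cv2.cvtColor(im,cv2.COLOR_BGR2HSV)[p[1],p[0]])
    cv2.imwrite('pics/c_%s.png'%n,cv2.resize(im[105:275,145:395] if n=='top' else im[140:310,180:330],None,fx=3.2,fy=3.2,interpolation=cv2.INTER_CUBIC))
E
```

```text
top [563.5  -3.5  53.8  51.6  -5.3] (171, 168, 31, 32)
top [585.  -82.4 119.3  51.8  -6. ] (212, 139, 35, 67)
top [775.3 350.1  96.5  24.4   4.8] (0, 49, 13, 49)
top [802.6  79.3  93.2  56.7 -24. ] (129, 37, 38, 46)
(185, 150) [ 16  67 160]
(225, 220) [ 17  63 173]
(330, 200) [ 16  41 163]
(100, 300) [ 13  84 149]
(285, 200) [ 14  87 158]
(310, 240) [ 17  41 163]
side [584.4 -85.7 119.1  58.9  -5.9] (247, 173, 54, 19)
side [793.4  -8.5  88.8  59.3 -24.7] (339, 158, 37, 17)
(240, 265) [ 19  46 210]
(230, 160) [ 14  99 198]
(235, 190) [ 15  81 129]
(170, 250) [ 15  96 202]
(265, 194) [ 18  74 127]
```

View pics/c_top.png

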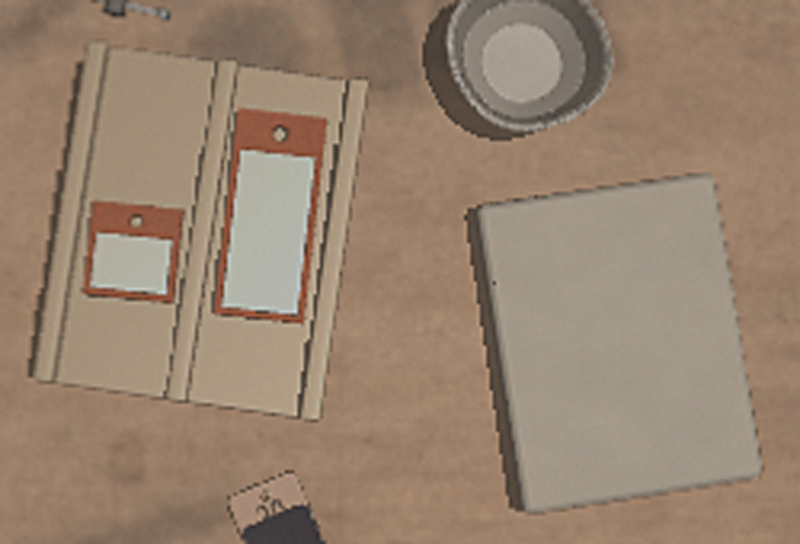

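The crop shows the setter corners (33,379), (320,419), (367,81) and (88,42), and the slab top corners (480,207), (714,175), (762,475) and (525,513), all in crop pixels. The strip's front end is at about (260,318), well inside the setter.

```bash
python3 - <<'E'
from m import *
s=snap('top');t=snap('side')
f=lambda L:[((x+.5)/3.2-.5+145,(y+.5)/3.2-.5+105) for x,y in L]
A=ray(s,f([(33,379),(320,419),(367,81),(88,42)]),70)[:,:2]
print('setter',A.round(1),'front mid',(A[0]+A[1])/2,'back mid',(A[2]+A[3])/2)
d=(A[2]+A[3])/2-(A[0]+A[1])/2;print(np.linalg.norm(d),np.degrees(np.arctan2(d[1],d[0])),np.linalg.norm(A[0]-A[1]))
B=ray(s,f([(480,207),(714,175),(762,475),(525,513)]),25)[:,:2]
print('slab',B.round(1),B.mean(0));d=(B[0]+B[1]-B[2]-B[3])/2;print(np.linalg.norm(d),np.degrees(np.arctan2(d[1],d[0])),np.linalg.norm(B[0]-B[1]))
# side slab white blob
g=cv2.cvtColor(t['color'],cv2.COLOR_BGR2HSV)
m=((g[...,1]<62)&(g[...,2]>185)).astype(np.uint8);m[:225]=0;m[:,:180]=0;m[:,305:]=0;m[310:]=0
c=max(cv2.findContours(m,0,1)[0],key=cv2.contourArea);P=ray(t,c.reshape(-1,2),25)[:,:2].astype(np.float32);print('side slab',cv2.minAreaRect(P))
# far hidden objects heights check: bowl right of setter, strip front end per view
m=measure(s)[1];print(m)
E
```

```text
setter [[ 489.5   51.8]
 [ 468.  -112.1]
 [ 663.8 -137.9]
 [ 685.3   24.7]] front mid [478.76135139 -30.12830155] back mid [674.55504658 -56.59524765]
197.57446776895716 -7.698448111383825 165.2581337798252
slab [[ 596.3 -208.5]
 [ 617.6 -353.4]
 [ 434.1 -380.7]
 [ 411.6 -235.5]] [ 514.9199008 -294.542512 ]
186.0881263085432 8.391998115395193 146.44913526295207
side slab ((515.4531860351562, -297.4062194824219), (185.66883850097656, 148.16168212890625), 8.654755592346191)
(584.9855346679688, -82.44337463378906, 119.35298919677734, 51.841636657714844, np.float32(-6.0196533), (212, 139, 35, 67))
```

Emit:
{"method": "apply_moves", "body": {
  "motion": [
    [0,0,0,-0.5,0],
    [0,0,0,-0.9,0],
    [0,0,0,-0.47,0],
    [-0.4,-0.45,0,0,0],
    [-0.8,-0.9,0,0,0],
    [-0.8,-0.9,0,0,0],
    [-0.8,-0.9,0,0,0],
    [-0.8,-0.9,0,0,0],
    [-0.8,-0.9,0,0,0],
    [-0.8,-0.9,0,0,0],
    [-0.8,-0.9,0,0,0],
    [-0.8,-0.9,0,0,0],
    [-0.8,-0.9,0,0,0],
    [-0.8,-0.9,0,0,0],
    [-0.8,-0.9,0,0,0],
    [-0.8,-0.9,0,0,0],
    [-0.8,-0.9,0,0,0],
    [-0.8,-0.9,0,0,0],
    [-0.8,-0.9,0,0,0],
    [-0.8,-0.9,0,0,0]
  ]
}}

```text
time: 2.3
eef_pos: [452.4, 186.6, 239.4]
orientation: [0.211, 3.134, -0.0]
force: [-0.3, -0.0, 0.9]
width: 0.002
```

```bash
cat > to.py <<'E'
from m import *
import sys
def rep(tx=None,ty=None,tz=None,yaw=None):
    st=readout.sense();M=R.from_rotvec(st['orientation']).as_matrix();p=st['eef_pos']
    print('t',round(st['time'],2),'p',p.round(1),'F',st['force'].round(1),'w',round(st['width'],3),'xdir',np.degrees(np.arctan2(M[1,0],M[0,0])).round(2),'zax',M[:,2].round(3),'J',st['joint_positions'].round(2))
    if tx is not None:
        print('shares',(M.T@(np.array([tx,ty,tz])-p)/25).round(2))
    return st,M
if __name__=='__main__': rep(*map(float,sys.argv[1:]));print(ctrl.tip_extent)
E
python3 to.py 668.6 -94.6 120
```

```text
t 2.3 p [452.4 186.6 239.4] F [-0.3 -0.   0.9] w 0.002 xdir 172.29 zax [ 0. -0. -1.] J [ 0.27  0.3   1.67 -0.    1.17 -1.17]
shares [-10.08  -9.98   4.78]
8.0
```

Emit:
{"method": "apply_moves", "body": {
  "motion": [
    [-0.8,-0.8,0,0,0],
    [-0.8,-0.8,0,0,0],
    [-0.8,-0.8,0,0,0],
    [-0.8,-0.8,0,0,0],
    [-0.8,-0.8,0,0,0],
    [-0.8,-0.8,0,0,0],
    [-0.8,-0.8,0,0,0],
    [-0.8,-0.8,0,0,0],
    [-0.8,-0.8,0,0,0],
    [-0.8,-0.8,0,0,0],
    [-0.4,-0.4,0.5,0,0],
    [0,0,0.9,0,0],
    [0,0,0.9,0,0],
    [0,0,0.5,0,0],
    [0,0,0,0,0]
  ]
}}

```text
time: 3.8
eef_pos: [630.9, -47.4, 167.3]
orientation: [-0.209, -3.131, -0.001]
force: [0.6, 0.1, 0.3]
width: -0.0
```

```bash
python3 to.py 668.6 -94.6 72
```

```text
t 3.8 p [630.9 -47.4 167.3] F [0.6 0.1 0.3] w -0.0 xdir 172.35 zax [-0.004  0.001 -1.   ] J [-0.17  0.58  1.4  -0.    1.16 -1.61]
shares [-1.76 -1.67  3.8 ]
8.0
```

Emit:
{"method": "apply_moves", "body": {
  "motion": [
    [-0.6,-0.6,0,0,0],
    [-0.8,-0.7,0.3,0,0],
    [-0.36,-0.37,0.7,0,0],
    [0,0,0.8,0,0],
    [0,0,0.5,0,0],
    [0,0,0.3,0,0],
    [0,0,0,0,0],
    [0,0,0,0,0]
  ]
}}

```text
time: 4.6
eef_pos: [670.8, -94.6, 105.1]
orientation: [0.208, 3.134, -0.0]
force: [-0.1, -0.5, 0.1]
width: -0.001
```

```bash
python3 to.py 668.6 -94.6 72; python3 - <<'E'
from m import *
a=snap('top')['color'][80:270,130:270];b=snap('side')['color'][120:230,200:350]
cv2.imwrite('pics/p1.png',np.hstack([cv2.resize(a,(420,570)),cv2.resize(b,(380,279)) if 0 else cv2.copyMakeBorder(cv2.resize(b,(375,275)),0,295,0,0,0)]))
E
```

```text
t 4.6 p [670.8 -94.6 105.1] F [-0.1 -0.5  0.1] w -0.001 xdir 172.39 zax [ 0.001 -0.    -1.   ] J [-0.23  0.7   1.34 -0.    1.1  -1.67]
shares [ 0.09 -0.01  1.32]
8.0
```

View pics/p1.png

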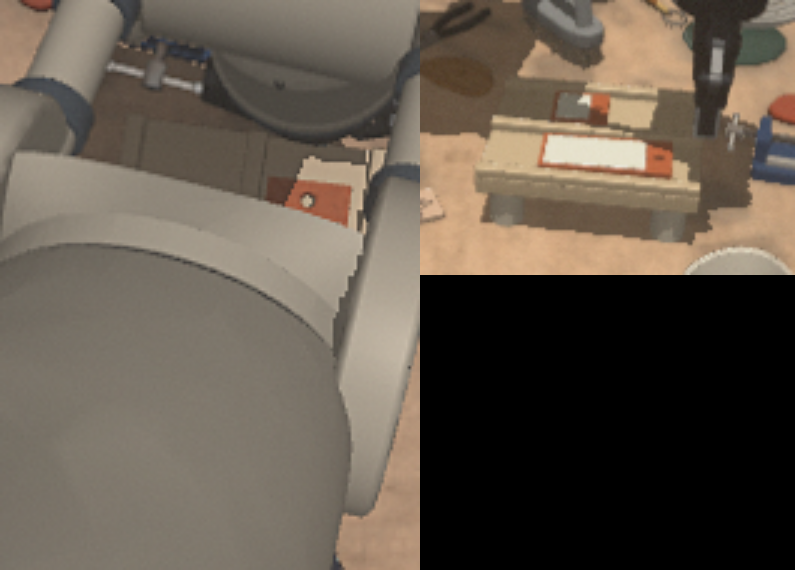

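The side crop shows the shut fingertips just behind the setter's back end, in line with the strip's channel. The vise screw lies beyond, clear of them. I descend next.

Emit:
{"method": "apply_moves", "body": {
  "motion": [
    [0,0,0.5,0,0],
    [0,0,0.5,0,0],
    [0,0,0.3,0,0],
    [0,0,0.04,0,0],
    [0,0,0,0,0],
    [0,0,0,0,0]
  ]
}}

```text
time: 5.3
eef_pos: [670.7, -94.9, 71.0]
orientation: [0.209, 3.134, -0.0]
force: [0.4, 0.0, -0.7]
width: -0.005
```

```bash
python3 to.py 668.6 -94.6 71.5; python3 - <<'E'
from m import *
cv2.imwrite('pics/p2.png',cv2.resize(snap('side')['color'][130:230,210:340],None,fx=5,fy=5,interpolation=cv2.INTER_CUBIC))
E
```

```text
t 5.3 p [670.7 -94.9  71. ] F [ 0.4  0.  -0.7] w -0.005 xdir 172.37 zax [ 0. -0. -1.] J [-0.23  0.74  1.36 -0.    1.04 -1.67]
shares [ 0.09  0.   -0.02]
8.0
```

View pics/p2.png

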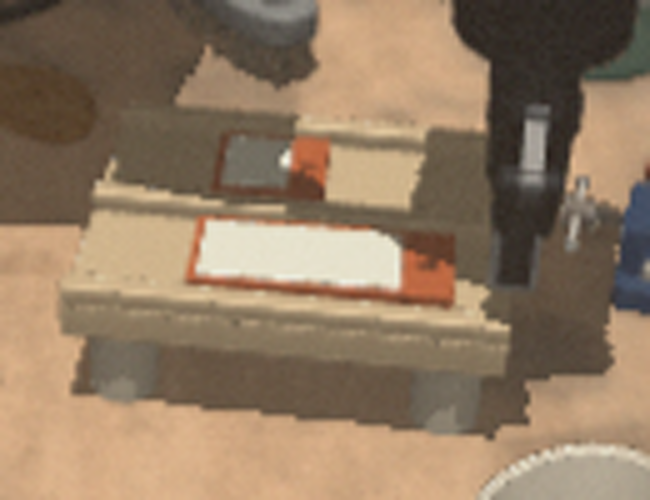

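The side crop shows the finger tip (about 493-538, 288) low in the channel. The strip's far end is at x≈455 in the crop, so there is a gap of roughly 15 mm. Now the slow push.

Emit:
{"method": "apply_moves", "body": {
  "motion": [
    [0.15,0,0,0,0],
    [0.2,0,0,0,0],
    [0.2,0,0,0,0],
    [0.2,0,0,0,0],
    [0.2,0,0,0,0],
    [0.2,0,0,0,0],
    [0.2,0,0,0,0],
    [0.2,0,0,0,0],
    [0.2,0,0,0,0],
    [0.2,0,0,0,0],
    [0.2,0,0,0,0],
    [0.2,0,0,0,0],
    [0.2,0,0,0,0],
    [0.2,0,0,0,0],
    [0.2,0,0,0,0],
    [0.2,0,0,0,0],
    [0.2,0,0,0,0],
    [0.1,0,0,0,0],
    [0.05,0,0,0,0],
    [0,0,0,0,0]
  ]
}}

```text
time: 7.35
eef_pos: [583.6, -83.2, 70.7]
orientation: [-0.209, -3.134, -0.0]
force: [0.0, 0.0, -0.2]
width: 0.001
```

```bash
python3 to.py 668.6 -94.6 71.5; python3 - <<'E'
from m import *
s=snap('side')
for o in measure(s): print(np.round(o[:5],1),o[5])
cv2.imwrite('pics/p3.png',cv2.resize(s['color'][130:230,190:340],None,fx=5,fy=5,interpolation=cv2.INTER_CUBIC))
print(proj(s,[[477.5-5.1,-30-38.5,60],[572.4-50,-68.5+6.6-0,60]]))
E
```

```text
t 7.35 p [583.6 -83.2  70.7] F [ 0.   0.  -0.2] w 0.001 xdir 172.37 zax [-0.  0. -1.] J [-0.24  0.65  1.6  -0.    0.89 -1.68]
shares [-3.43  0.   -0.03]
8.0
[512.1 -75.7 121.   62.   -8.2] (215, 169, 54, 19)
[793.9  -9.1  87.9  59.9 -26.1] (339, 158, 37, 17)
[[225.14201633 179.37571462]
 [246.75151604 178.09283568]]
```

View pics/p3.png

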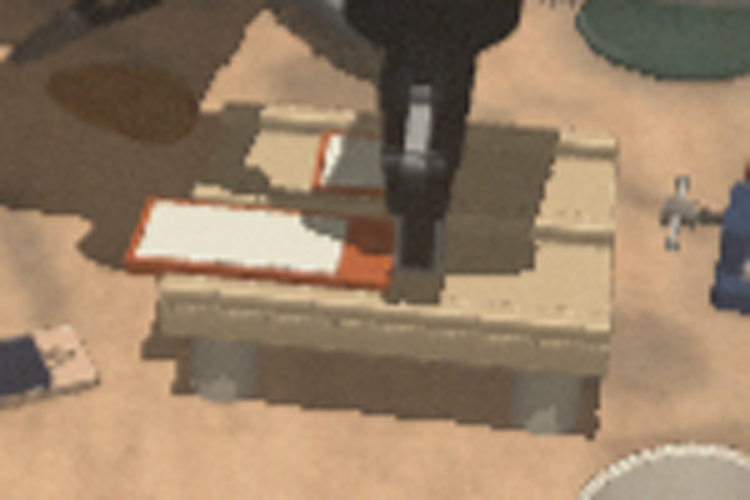

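The strip has followed straight along its channel and overhangs about 20 mm (front end at crop x≈130-150, setter edge at about 160). I push another 20 mm.

Emit:
{"method": "apply_moves", "body": {
  "motion": [
    [0.1,0,0,0,0],
    [0.2,0,0,0,0],
    [0.2,0,0,0,0],
    [0.2,0,0,0,0],
    [0.08,0,0,0,0],
    [0.02,0,0,0,0],
    [0,0,0,0,0],
    [-0.2,0,0,0,0],
    [-0.2,0,-0.4,0,0],
    [0,0,-1,0,0],
    [0,0,-1,0,0],
    [0,0,-1,0,0],
    [0,0,-1,0,0],
    [0,0,-0.4,0,0],
    [0,0,0,0,0]
  ]
}}

```text
time: 8.9
eef_pos: [574.9, -82.1, 192.4]
orientation: [0.209, 3.132, -0.001]
force: [-0.7, 0.3, -0.1]
width: 0.003
```

```bash
python3 to.py 455 -66 150; python3 - <<'E'
from m import *
s=snap('side')
for o in measure(s): print(np.round(o[:5],1),o[5])
E
```

```text
t 8.9 p [574.9 -82.1 192.4] F [-0.7  0.3 -0.1] w 0.003 xdir 172.37 zax [ 0.003 -0.001 -1.   ] J [-0.24  0.48  1.52 -0.    1.14 -1.68]
shares [4.84 0.   1.68]
8.0
[492.5 -73.  121.6  62.7  -7.2] (206, 169, 56, 19)
[793.8  -8.7  87.8  59.3 -24.7] (339, 158, 37, 17)
```

Emit:
{"method": "apply_moves", "body": {
  "motion": [
    [0,-0.5,0,0,52],
    [0.13,-0.9,0,0,52],
    [0.13,-0.9,0,0,52],
    [0.13,-0.9,0,0,52],
    [0.13,-0.9,0,0,52],
    [0.13,-0.9,0,0,52],
    [0.13,-0.9,0,0,52],
    [0.13,-0.9,0.2,0,52],
    [0.13,-0.9,0.5,0,52],
    [0.13,-0.9,0.8,0,52],
    [0.13,-0.2,0.9,0,52],
    [0,0,0.9,0,52],
    [0,0,0.9,0,52],
    [0,0,0.7,0,52],
    [0,0,0.5,0,52],
    [0,0,0.3,0,52],
    [0,0,0,0,52],
    [0,0,0,0,52]
  ]
}}

```text
time: 10.75
eef_pos: [512.6, -295.9, 48.6]
orientation: [0.209, 3.134, -0.0]
force: [-0.4, 0.5, 0.3]
width: 0.608
```

```bash
python3 to.py 515 -295 33; python3 - <<'E'
from m import *
s=snap('side');t=snap('top')
for o in measure(t): print(np.round(o[:5],1),o[5])
a=s['color'][150:310,170:320];b=t['color'][110:270,140:290]
cv2.imwrite('pics/p4.png',cv2.resize(np.hstack([a,b]),None,fx=2.6,fy=2.6,interpolation=cv2.INTER_CUBIC))
E
```

```text
t 10.75 p [ 512.6 -295.9   48.6] F [-0.4  0.5  0.3] w 0.608 xdir 172.37 zax [ 0. -0. -1.] J [-0.62  0.69  1.61 -0.    0.85 -2.06]
shares [-0.09  0.05  0.62]
8.0
[520.9 -72.1  63.8  51.9  -7.6] (207, 188, 33, 35)
[563.2  -3.6  54.   51.8  -5. ] (171, 168, 31, 32)
[775.3 350.1  96.5  24.4   4.8] (0, 49, 13, 49)
[802.5  79.3  93.8  56.8 -25.8] (129, 37, 38, 46)
```

View pics/p4.png

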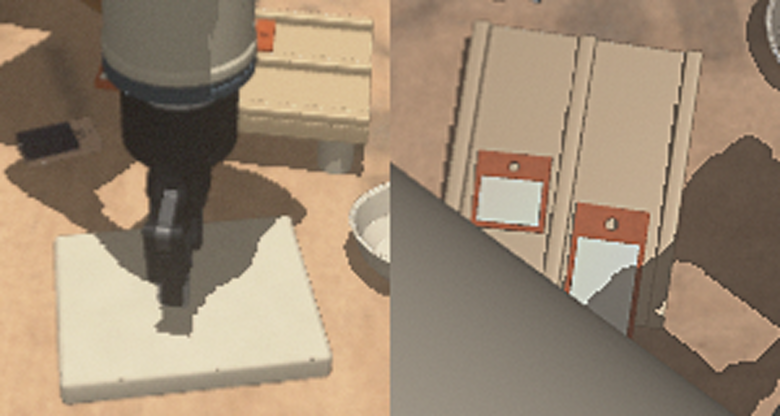

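The side view shows the gripper above the slab centre. The top view shows the short tile unmoved and the strip's far end at about 80 mm from the edge, so the overhang is about 39.5 mm. I now touch the slab gently to find the true tip height at 52 mm opening.

Emit:
{"method": "apply_moves", "body": {
  "motion": [
    [0,0,0.2,0,52],
    [0,0,0.2,0,52],
    [0,0,0.14,0,52],
    [0,0,0.04,0,52],
    [0,0,0,0,52],
    [0,0,0,0,52]
  ]
}}

```text
time: 11.45
eef_pos: [512.5, -295.7, 33.8]
orientation: [0.209, 3.135, -0.0]
force: [-0.1, 1.6, 0.2]
width: 0.609
```

Emit:
{"method": "apply_moves", "body": {
  "motion": [
    [0,0,0.04,0,52],
    [0,0,0.04,0,52],
    [0,0,0,0,52]
  ]
}}

```text
time: 11.75
eef_pos: [512.4, -295.6, 31.7]
orientation: [-0.209, -3.135, -0.0]
force: [-0.8, 0.3, -0.1]
width: 0.611
```

Emit:
{"method": "apply_moves", "body": {
  "motion": [
    [0,0,0.04,0,52],
    [0,0,0.04,0,52],
    [0,0,0,0,52]
  ]
}}

```text
time: 12.05
eef_pos: [512.4, -295.6, 29.7]
orientation: [-0.209, -3.135, -0.0]
force: [0.4, 0.6, 0.3]
width: 0.609
```

So the tips are recessed at this opening. I continue down.

Emit:
{"method": "apply_moves", "body": {
  "motion": [
    [0,0,0.04,0,52],
    [0,0,0.04,0,52],
    [0,0,0,0,52]
  ]
}}

```text
time: 12.35
eef_pos: [512.5, -295.7, 29.5]
orientation: [0.209, 3.134, -0.001]
force: [-7.3, 4.4, 35.3]
width: 0.608
```

Emit:
{"method": "apply_moves", "body": {
  "motion": [
    [0,0,0.04,0,52],
    [0,0,0,0,52]
  ]
}}

```text
time: 12.55
eef_pos: [512.5, -295.7, 29.4]
orientation: [0.209, 3.133, -0.001]
force: [-12.3, 7.3, 52.5]
width: 0.607
```

Emit:
{"method": "apply_moves", "body": {
  "motion": [
    [0,0,0.04,0,52],
    [0,0,0,0,52]
  ]
}}

```text
time: 12.75
eef_pos: [512.5, -295.8, 29.3]
orientation: [0.209, 3.133, -0.002]
force: [-16.3, 9.1, 70.6]
width: 0.614
```

Emit:
{"method": "apply_moves", "body": {
  "motion": [
    [0,0,0.04,0,52],
    [0,0,0,0,52]
  ]
}}

```text
time: 12.95
eef_pos: [512.6, -295.8, 29.2]
orientation: [0.209, 3.133, -0.002]
force: [-21.2, 12.5, 88.6]
width: 0.61
```

Emit:
{"method": "apply_moves", "body": {
  "motion": [
    [0,0,-0.2,0,52],
    [0,0,-0.5,0,52],
    [0,0,-0.9,0,78],
    [0,0,-0.9,0,78],
    [0,0,-0.9,0,78],
    [0.2,0.45,-0.8,0,78],
    [0.4,0.9,0,0,78],
    [0.4,0.9,0,0,78],
    [0.4,0.9,0,0,78],
    [0.4,0.9,0,0,78],
    [0.4,0.9,0,0,78],
    [0.4,0.9,0,0,78],
    [0.4,0.9,0,0,78],
    [0.4,0.9,0,0,78],
    [0.4,0.9,0,0,78],
    [0,0.35,0,0,78],
    [0,0,0,0,78],
    [0,0,0,0,78]
  ]
}}

```text
time: 14.75
eef_pos: [448.5, -63.1, 130.0]
orientation: [0.208, 3.134, -0.001]
force: [0.4, -0.4, -0.5]
width: 0.91
```

```bash
python3 to.py 449.9 -63.0 65.6; python3 -c "
from m import *
for o in measure(snap('side')): print(np.round(o[:5],1),o[5])"
```

```text
t 14.75 p [448.5 -63.1 130. ] F [ 0.4 -0.4 -0.5] w 0.91 xdir 172.39 zax [ 0.001 -0.    -1.   ] J [-0.27  0.42  1.89 -0.    0.84 -1.71]
shares [-0.05  0.01  2.57]
8.0
[492.5 -74.6 123.6  59.6  -4. ] (206, 172, 56, 16)
[793.4  -8.5  88.8  59.3 -24.7] (339, 158, 37, 17)
```

Emit:
{"method": "apply_moves", "body": {
  "motion": [
    [-0.05,0,0.4,0,78],
    [0,0,0.6,0,78],
    [0,0,0.6,0,78],
    [0,0,0.5,0,78],
    [0,0,0.3,0,78],
    [0,0,0.16,0,78],
    [0,0,0,0,78],
    [0,0,0,0,78]
  ]
}}

```text
time: 15.6
eef_pos: [449.2, -62.8, 66.0]
orientation: [0.209, 3.134, -0.0]
force: [-0.2, -0.5, -0.2]
width: 0.913
```

```bash
python3 to.py 449.9 -63.0 65.6; python3 - <<'E'
from m import *
s=snap('side')
cv2.imwrite('pics/p5.png',cv2.resize(s['color'][130:220,180:310],None,fx=5,fy=5,interpolation=cv2.INTER_CUBIC))
E
```

```text
t 15.6 p [449.2 -62.8  66. ] F [-0.2 -0.5 -0.2] w 0.913 xdir 172.36 zax [ 0. -0. -1.] J [-0.27  0.54  1.94 -0.    0.66 -1.71]
shares [-0.03 -0.    0.01]
8.0
```

View pics/p5.png

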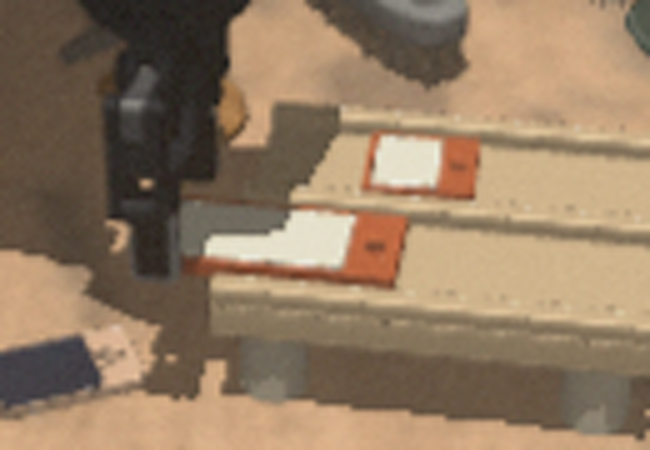

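The near finger stands beside the overhanging end (crop x 135-182), clear of the setter front (x≈210). I close the gripper.

Emit:
{"method": "apply_moves", "body": {
  "motion": [
    [0,0,0.02,0,60],
    [0,0,0,0,50],
    [0,0,0,0,40],
    [0,0,0,0,40],
    [0,0,0,0,40],
    [0,0,0,0,40],
    [0,0,0,0,40],
    [0,0,0,0,40]
  ]
}}

```text
time: 16.45
eef_pos: [449.2, -62.7, 65.6]
orientation: [0.209, 3.134, -0.0]
force: [-0.9, 0.4, 6.4]
width: 0.589
```

```bash
python3 to.py 449.9 -63.0 65.6
```

```text
t 16.45 p [449.2 -62.7  65.6] F [-0.9  0.4  6.4] w 0.589 xdir 172.37 zax [ 0.001 -0.    -1.   ] J [-0.27  0.54  1.94 -0.    0.66 -1.71]
shares [-0.03 -0.01  0.  ]
8.0
```

Emit:
{"method": "apply_moves", "body": {
  "motion": [
    [0,0,-0.05,0,40],
    [0,0,-0.1,0,40],
    [0,0,-0.2,0,40],
    [0,0,-0.3,0,40],
    [0,0,-0.4,0,40],
    [0,0,-0.4,0,40],
    [0,0,-0.4,0,40],
    [0,0,-0.4,0,40],
    [0,0,-0.2,0,40],
    [0,0,0,0,40],
    [0,0,0,0,40]
  ]
}}

```text
time: 17.55
eef_pos: [449.0, -62.6, 126.4]
orientation: [-0.209, -3.135, 0.0]
force: [0.3, 0.1, -0.3]
width: 0.587
```

```bash
python3 to.py 449.9 -63.0 65.6; python3 - <<'E'
from m import *
s=snap('side')
for o in measure(s,zt=129): print(np.round(o[:5],1),o[5])
cv2.imwrite('pics/p6.png',cv2.resize(s['color'][110:220,180:320],None,fx=4,fy=4,interpolation=cv2.INTER_CUBIC))
E
```

```text
t 17.55 p [449.  -62.6 126.4] F [ 0.3  0.1 -0.3] w 0.587 xdir 172.37 zax [-0. -0. -1.] J [-0.27  0.42  1.89 -0.    0.83 -1.71]
shares [-0.04 -0.01  2.43]
8.0
[ 762.8 -105.8   77.3   52.4  -23.6] (339, 158, 37, 17)
[525.6 -82.5 127.6  72.2 -13.6] (217, 150, 59, 20)
```

View pics/p6.png

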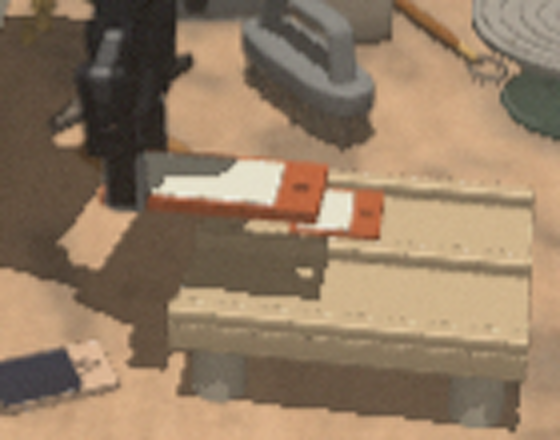

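Emit:
{"method": "apply_moves", "body": {
  "motion": [
    [-0.1,-0.3,0,0,40],
    [-0.15,-0.6,0,0,40],
    [-0.15,-0.7,0,0,40],
    [-0.15,-0.7,0,0,40],
    [-0.15,-0.7,0,0,40],
    [-0.15,-0.7,0,0,40],
    [-0.15,-0.7,0,0,40],
    [-0.15,-0.7,0,0,40],
    [-0.15,-0.7,0,0,40],
    [-0.15,-0.7,0,0,40],
    [-0.15,-0.7,0,0,40],
    [-0.15,-0.7,0,0,40],
    [-0.15,-0.7,0,0,40],
    [-0.15,-0.5,0,0,40],
    [-0.1,-0.3,0,-0.5,40],
    [0,0,0,-0.8,40],
    [0,0,0,-0.9,40],
    [0,0,0,-0.8,40],
    [0,0,0,-0.5,40],
    [0,0,0,0,40]
  ]
}}

```text
time: 19.6
eef_pos: [471.2, -303.0, 126.5]
orientation: [0.232, -3.133, -0.0]
force: [-0.1, -0.7, -0.2]
width: 0.585
```

```bash
python3 to.py 471.3 -302.5 60; python3 - <<'E'
from m import *
from to import rep
st,M=rep();s=snap('side');p=st['eef_pos'];ex=-M[:,0];ey=np.array([-ex[1],ex[0],0])
C=[p+a*ex+b*ey+[0,0,2.4] for a,b in((104.2,26),(104.2,-26),(45,26),(45,-26))]
uv=proj(s,C)
im=s['color'][140:310,170:330];im=cv2.resize(im,None,fx=4,fy=4,interpolation=cv2.INTER_CUBIC)
for u,v in uv: cv2.circle(im,(int((u-170)*4+1.5),int((v-140)*4+1.5)),3,(255,0,0),1)
cv2.imwrite('pics/p7.png',im);print(uv)
E
```

```text
t 19.6 p [ 471.2 -303.   126.5] F [-0.1 -0.7 -0.2] w 0.585 xdir -171.54 zax [-0.  0. -1.] J [-0.68  0.54  1.63  0.    0.97 -2.4 ]
shares [-0.01  0.02  2.66]
8.0
t 19.6 p [ 471.2 -303.   126.5] F [-0.1 -0.7 -0.2] w 0.585 xdir -171.54 zax [-0.  0. -1.] J [-0.68  0.54  1.63  0.    0.97 -2.4 ]
[[271.43177555 209.05249739]
 [276.83333271 227.78846063]
 [239.21602664 211.58346758]
 [242.73364521 230.67476238]]
```

View pics/p7.png

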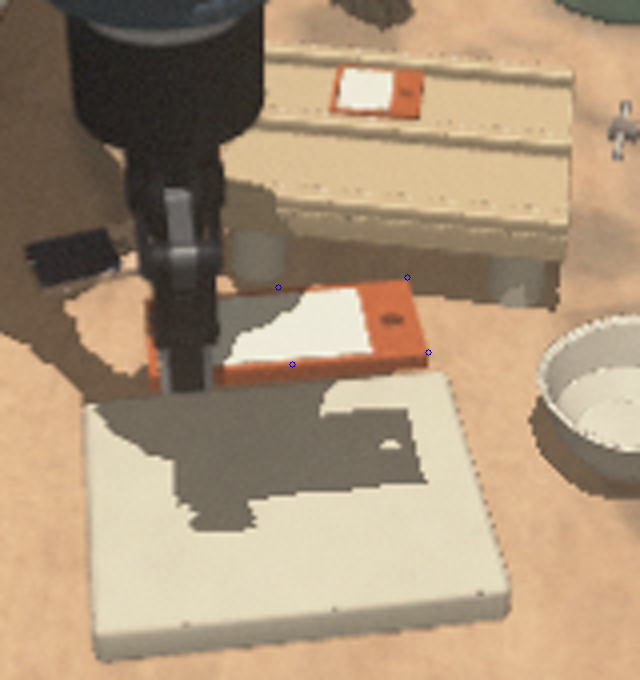

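The strip is held level. Its corners at (410,282) and (427,357) are about 1 px (some 1-2 mm) below the prediction along the whole length. I lower it over the slab.

Emit:
{"method": "apply_moves", "body": {
  "motion": [
    [0,0,0.2,0,40],
    [0,0,0.4,0,40],
    [0,0,0.5,0,40],
    [0,0,0.5,0,40],
    [0,0,0.5,0,40],
    [0,0,0.5,0,40],
    [0,0,0.4,0,40],
    [0,0,0.3,0,40],
    [0,0,0.2,0,40],
    [0,0,0.1,0,40],
    [0,0,0,0,40],
    [0,0,0,0,40]
  ]
}}

```text
time: 20.85
eef_pos: [471.3, -302.9, 36.9]
orientation: [-0.23, 3.133, -0.001]
force: [0.4, 0.2, -1.3]
width: 0.588
```

```bash
python3 to.py 471.3 -302.5 30.6
```

```text
t 20.85 p [ 471.3 -302.9   36.9] F [ 0.4  0.2 -1.3] w 0.588 xdir -171.59 zax [ 0. -0. -1.] J [-0.68  0.68  1.69  0.    0.77 -2.4 ]
shares [-0.    0.01  0.25]
8.0
```

Emit:
{"method": "apply_moves", "body": {
  "motion": [
    [0,0,0.06,0,40],
    [0,0,0.06,0,40],
    [0,0,0.04,0,40],
    [0,0,0,0,40],
    [0,0,0,0,40]
  ]
}}

```text
time: 21.35
eef_pos: [471.1, -302.7, 32.5]
orientation: [0.23, -3.133, -0.0]
force: [-0.2, 0.2, -1.0]
width: 0.585
```

Emit:
{"method": "apply_moves", "body": {
  "motion": [
    [0,0,0.03,0,40],
    [0,0,0,0,40],
    [0,0,0,0,40]
  ]
}}

```text
time: 21.65
eef_pos: [471.1, -302.7, 31.8]
orientation: [0.23, -3.133, -0.0]
force: [0.3, -0.5, -0.5]
width: 0.585
```

Emit:
{"method": "apply_moves", "body": {
  "motion": [
    [0,0,0.03,0,40],
    [0,0,0,0,40],
    [0,0,0,0,40]
  ]
}}

```text
time: 21.95
eef_pos: [471.2, -302.8, 31.1]
orientation: [-0.23, 3.133, -0.0]
force: [-0.3, 0.4, 3.6]
width: 0.584
```

There is contact at 3.6 N. I release slowly.

Emit:
{"method": "apply_moves", "body": {
  "motion": [
    [0,0,0.01,0,40],
    [0,0,0,0,40],
    [0,0,0,0,50],
    [0,0,0,0,54],
    [0,0,0,0,60],
    [0,0,0,0,66],
    [0,0,0,0,72],
    [0,0,0,0,76],
    [0,0,0,0,76],
    [0,0,0,0,76]
  ]
}}

```text
time: 22.95
eef_pos: [471.1, -302.7, 30.8]
orientation: [0.23, -3.133, -0.0]
force: [-0.5, 0.2, -0.6]
width: 0.888
```

Emit:
{"method": "apply_moves", "body": {
  "motion": [
    [0,0,-0.1,0,76],
    [0,0,-0.3,0,76],
    [0,0,-0.5,0,76],
    [0,0,-0.8,0,76],
    [0,0,-0.9,0,76],
    [0,0,-0.9,0,76],
    [0,0,-0.9,0,76],
    [0.4,0,-0.6,0,76],
    [0.8,0,0,0,76],
    [0.8,0,0,0,76],
    [0.4,0,0,0,76],
    [0,0,0,0,76]
  ]
}}

```text
time: 24.15
eef_pos: [410.5, -311.5, 156.1]
orientation: [0.228, -3.133, -0.0]
force: [0.7, 0.2, 0.6]
width: 0.891
```

```bash
python3 to.py; python3 - <<'E'
from m import *
s=snap('side');t=snap('top')
for n,x in(('s',s),('t',t)):
  for o in measure(x,zt=33): print(n,np.round(o[:5],1),o[5])
a=s['color'][140:310,170:330];b=t['color'][105:275,235:395]
cv2.imwrite('pics/p8.png',cv2.resize(np.hstack([a,b]),None,fx=2.4,fy=2.4,interpolation=cv2.INTER_CUBIC))
E
```

```text
t 24.15 p [ 410.5 -311.5  156.1] F [0.7 0.2 0.6] w 0.891 xdir -171.66 zax [-0.  0. -1.] J [-0.77  0.45  1.71 -0.    0.98 -2.48]
8.0
s [ 515.6 -300.   118.5   57.7    8.4] (209, 248, 65, 27)
s [811.5  47.   93.7  63.3 -24.7] (339, 158, 37, 17)
t [ 515.2 -295.5  119.1   51.5    8.3] (323, 179, 35, 65)
t [566.8   0.7  56.2  53.9  -5.3] (171, 168, 31, 32)
t [787.2 368.5 100.3  25.4   4.8] (0, 49, 13, 49)
t [815.4  86.9  97.6  59.2 -25.5] (129, 36, 38, 47)
```

View pics/p8.png

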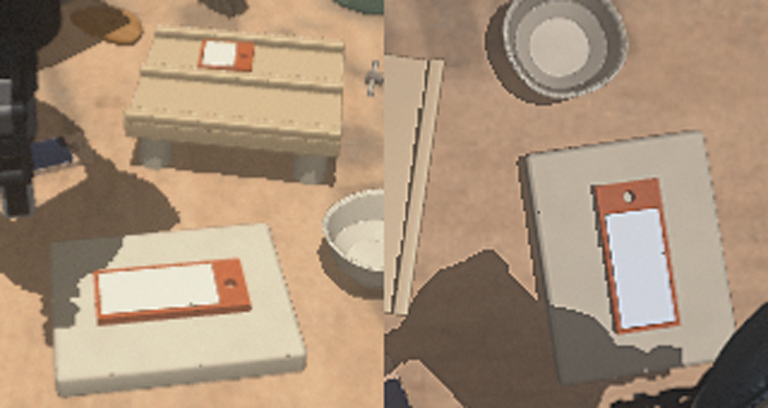

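The strip lies flat, glaze up, at (515.2, -295.5), against a measured slab centre of (514.9, -294.5). The short tile's pixel box is the same as at the start, and the arm is clear.

```bash
python3 -c "
from workcell import order;print(order.finish_job())"
```

```text
the job is handed in; nothing more can be done
None
```

I pushed the long strip about 93 mm along its channel until it overhung the front edge by about 39.5 mm. I then gripped it by the overhanging end, lifted it level, lowered it onto the plaster slab until it touched (3.6 N), let go and backed away. The job was handed in at about 24 s of the 51 s allowed.

**Last checks:**
- **Strip:** it lies flat, glaze up, at (515.2, -295.5), which is about 1 mm from the slab centre measured in the top view. Its yaw of 8.3° matches the slab's 8.4°.
- **Short tile:** it has not moved; its pixel box in the top view is the same as at the start.
- **Arm:** the robot was clear of everything when I handed in.

**Disagreements and slips:**
- **Side camera:** it puts the strip about 4.5 mm further to the right (y = -300). Its outline includes the strip's side face, and it showed a similar offset from the start, so I trusted the top view.
- **Fingertip height:** at 52 mm opening the tips reach only about 4.6 mm ahead of the TCP, not the stated 8 mm. I found this by touching the empty slab. I pressed further than needed and the wrist force reached about 89 N, below the 120 N limit.

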